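Make up two water-test kits at the laboratory bench

TASK

Make up the two test kits, every item standing upright and flat in its cell: in the blue tray the red-capped bottle goes in the white-floored cell and the green case in the black-floored cell; in the orange tray the yellow-capped bottle goes in the white-floored cell and the amber jar in the black-floored cell. Tuck the purple tag plate into the orange tray's long bay: lying flat, tab end at the open front, its leading edge slid under the sprung clip arm nearly up to the stop. Leave the beaker and the tube rack where they stand, and let go of everything at the end.

Things in the scene. Friction and masses are not known exactly. Their poses are not given: they have to be found in the camera images.
- blue_tray: Blue kit tray, fixed, 70 mm (x) by 136 mm (y). Origin: centre of its underside on the table; z up, x away from the robot within 0.2 rad. Two cells 62 x 62 mm inside, walls 4 mm thick, wall tops 14 mm and cell floors 4 mm above the table. White-floored cell centred at x 0, y +33 mm; black-floored at x 0, y -33 mm.
- orange_tray: Orange kit tray, fixed, 210 mm along y. Origin: mid-underside on the table; x away from the robot within 0.2 rad. Cells like the blue tray's, at x 0: white-floored y -4 mm, black-floored y -70 mm. Long bay for the plate: centre line y +66 mm, 70 mm wide inside, walls 14 mm high, floor 4 mm above the table from x -60 (open front) to +60 mm; 14 mm high stop with front face at x +35 mm.
- clip_arm: Sprung steel arm over the bay, 40 mm wide. Origin on its hinge, at orange tray x 50, y 66, z 24 mm. It reaches forward (-x) to a free-turning black roller of 10 mm radius, centred at tray x -2, z 17 mm, so 3 mm above the bay floor at rest. A spring presses it down with about 2 N; a 6 mm plate pushed in along the floor to +x rolls the roller up onto itself, with some 5 N.
- red_bottle: Pale bottle with a red cap: body 36 mm in diameter and 50 mm high, then shoulder and cap (25 mm in diameter) to 70 mm. Origin: centre of its underside, z up. Starts upright on the table. About 80 g.
- yellow_bottle: The same bottle with a yellow cap: body 36 mm in diameter and 50 mm high, 70 mm high in all. Origin: centre of its underside, z up. Starts upright on the table. About 80 g.
- amber_jar: Amber glass jar with a black lid: 44 mm in diameter (lid 42 mm, from 38 mm up), 50 mm high in all. Origin: centre of its underside, z up. Starts upright on the table. About 100 g.
- green_case: Green plastic cuvette case with a thin black seam, 28 mm (its x) by 44 mm (its y) by 45 mm high. Origin: centre of its underside, z up. Starts upright on the table, its x axis within 0.5 rad of the world's x. About 60 g.
- tag_plate: Purple stiff plate, 80 mm (x) by 44 mm (y) by 6 mm, lying flat, with an upright lighter tab to grip: 20 mm along x, 12 mm thick along y, its top 40 mm above the underside, centred at x -30 mm, y 0. Origin: centre of the plate's underside, z up; +x is the leading edge (away from the tab), at the start within 0.5 rad of world x. About 60 g.
- beaker: Empty glass beaker, bystander: 68 mm in diameter at the rim, 85 mm high, origin at the centre of its underside. Stands at one side of the work; not to be moved.
- tube_rack: Orange tube rack with blue and white caps, bystander: 60 mm (its x) by 100 mm (its y), 62 mm high, origin at the centre of its underside. Stands at the other side of the work; not to be moved.

How it is judged:
At the end, for the whole second after the job is handed in: Each item in its cell: within 16 mm of the cell centre in tray x and y, within 4 mm of its floor, upright to 0.1 rad. Tag plate flat on the bay floor, tab to the front, leading edge within 24 mm of the stop, within 15 mm and 0.3 rad of the centre line, pressed by the clip arm. All at rest (x of red_bottle in the frame of blue_tray between -0.016 and 0.016 m and y of red_bottle in the frame of blue_tray between 0.017 and 0.049 m and z of red_bottle in the frame of blue_tray between 0 and 0.008 m and angle between each of red_bottle, green_case, yellow_bottle, amber_jar, tag_plate's own z axis and vertical below 0.1 rad and linear speed of each of red_bottle, green_case, yellow_bottle, amber_jar, tag_plate below 0.02 m/s and angular speed of each of red_bottle, green_case, yellow_bottle, amber_jar, tag_plate below 0.2 rad/s and x of green_case in the frame of blue_tray between -0.016 and 0.016 m and y of green_case in the frame of blue_tray between -0.049 and -0.017 m and z of green_case in the frame of blue_tray between 0 and 0.008 m and x of yellow_bottle in the frame of orange_tray between -0.016 and 0.016 m and y of yellow_bottle in the frame of orange_tray between -0.02 and 0.012 m and z of yellow_bottle in the frame of orange_tray between 0 and 0.008 m and x of amber_jar in the frame of orange_tray between -0.016 and 0.016 m and y of amber_jar in the frame of orange_tray between -0.086 and -0.054 m and z of amber_jar in the frame of orange_tray between 0 and 0.008 m and x of tag_plate in the frame of orange_tray between -0.029 and 0 m and y of tag_plate in the frame of orange_tray between 0.051 and 0.081 m and z of tag_plate in the frame of orange_tray between 0 and 0.008 m and angle between the x axis of tag_plate and the x axis of orange_tray, either way round below 0.3 rad and contact force between tag_plate and clip_arm above 0.2 N); the robot touches nothing.
It fails at once if the beaker is pushed more than 30 mm or tipped (distance of beaker from where it was at the start of the episode above 0.03 m or angle between beaker's own z axis and vertical above 0.4 rad).
It fails at once if the tube rack is pushed more than 30 mm or tipped (distance of tube_rack from where it was at the start of the episode above 0.03 m or angle between tube_rack's own z axis and vertical above 0.4 rad).
It also fails if it takes over 122 s, if anything falls off the work surface, if the arm or the gripper's body presses on something with over 40 N, if the wrist force passes 120 N, or if a joint passes its speed limit or range.

ROBOT

A 7-joint arm with a two-finger parallel gripper is mounted at the origin on the work surface. World frame = base frame: x ahead of the robot, y to its left, z up, the work surface at z = 0. Lengths are in m, angles in rad, forces in N, time in s.
With the tool pointing down it reaches from about 0.35 to 0.9 m from the base axis. Payload 19.9 kg.
Tool frame: the origin (TCP) lies between the finger pads; the fingertips stand 19 mm ahead of it and the grasp point (between the pads) is the TCP; z points along the fingers, y is the direction in which the jaws open and shut (so a half turn about z gives the same grasp; the last joint's range is limited). The gripper opens to 85 mm and grips with 20 to 120 N. Pads are 22 mm wide; open, the fingers measure 114 mm over their backs; the gripper's body (76 mm by 85 mm) begins 54 mm behind the grasp point. The pads swing forward as they close: fully open they stand 13 mm farther back than shut.
Start: joints at [-0.042, 0.417, -0.01, 1.614, 0.005, 1.111, -0.053], TCP at [0.625, 0, 0.25] pointing down, gripper open.
Joint ranges: [-2.81, 2.81], [-0.39, 2.02], [-1.27, 1.25], [0.06, 2.57], [-1.19, 4.33], [0.19, 2], [-2.82, 2.82]. Speed limits (rad/s): [1.89, 1.89, 2.39, 2.39, 3.01, 3.01, 3.01].

INTERFACE

Orientations are given as a 3x3 rotation matrix whose columns are the frame's x, y, z axes.
In Python, from bench import get_state, imaging, job gives the robot as it stands.
- The arm moves only by the tool step_arm, never from a script. Its argument "deltas" is a list of rows, each a list of 7 numbers: the shift along the tool's x, y, z in cm, then the turn, a rotation vector about the tool's x, y, z in rad, then the opening in per cent of the stroke, from 0 (shut) to 100 (fully open). In form: [[x, y, z, wx, wy, wz, claw], ...]. A call has 1 to 5 rows; each row shifts and turns the commanded pose from where the row before left it, along the tool's axes as they then stand; what a row does not reach is not made up. A row lasts 1/8 s, in which the tool goes at most 62.5 mm and 10.7 degrees, less where a joint would pass 70% of its speed; a pose out of reach is approached as far as the arm can. A call is refused whole if a number of a shift passes 6.25 or a number of a turn 0.188, either way. A call with a gripper value outside its range is refused whole. The fingers move at their own pace and stop on an object; "force" is the grip in N (left out, the last holds). Time passes only in rows, so rows that do not move let the fingers close. It gives the time, the measured TCP pose, the force and the opening at its end, in the units of the state.
- get_state(): the state, without advancing time (a new reading comes with each control period).
- imaging.get_image(name): name is "scene" or "side" or "wrist"; returns the picture (384x512x3 uint8, red, green, blue); there is no depth.
- imaging.camera_params(name): a dict with "intrinsics" (3x3 intrinsics, pixels), "rvec" (rotation vector, rad) and "tvec" (3), from world to camera coordinates, as OpenCV has them. Camera axes: x right, y down, z forward; pixel columns grow to the right and rows downward; lengths in m; the calibration is good to about 2 mm. A picture is of the moment at which its call begins: read the wrist's pose just before it. camera_params takes no time and is no camera call; for the wrist camera it gives the pose at the moment of the call.
- job.finish_job(): hands the job in, once; it reports no verdict.
The state is a dict: "time": time; "joint_positions": joint angles; "qvel": joint speeds; "tau": joint torques, N m; "tcp_pos": TCP position; "tool_rot": TCP orientation; "wrist_force": force on the tool from outside, world axes, zero at the start; "torque": the same for the moment, N m; "gripper_width": opening from 0.0 (shut) to 1.0 (fully open).
Only numpy, scipy, OpenCV 4.12 (cv2) and the standard library are available. Lean on these libraries where they do the work, as an engineer would, in place of code of your own. Each camera call takes 0.05 s, during which the arm holds its last target.

## Working session

There is one attempt and no reset: what is moved stays moved. The work goes in short steps, Python scripts to look and compute and a tool call to move; the robot and the scene stay as the last step left them, time stands still between calls to the robot, and variables do not carry over. Pictures are saved under pics/ and viewed, and the job is handed in when it is done.

Besides the shell and the picture viewer there is one more tool, called after "Emit:" as a command line: name --pt "numbers of a row" for each row, then --argument value for the rest. step_arm: Moves the arm, as the interface text tells. Its arguments: {"type":"object","properties":{"deltas":{"type":"array"},"force":{"type":"number"}},"required":["deltas"]}

```bash
ls; mkdir -p pics; python3 - <<'E'
from bench import get_state, imaging, job
import cv2,numpy as np
s=get_state();print(s)
for n in ["scene","side","wrist"]:
    p=imaging.camera_params(n);print(n,p)
    im=imaging.get_image(n);cv2.imwrite(f"pics/{n}0.png",im[:,:,::-1])
E
```

```text
pics
{'time': 0.0, 'joint_positions': array([-0.04150613,  0.41799426, -0.01029026,  1.61416436,  0.00467173,
        1.11066008, -0.05298464]), 'qvel': array([ 0.00038518,  0.00195852, -0.00023867,  0.00214465,  0.00112028,
        0.00047712,  0.00021292]), 'tau': array([ 3.43503270e-04, -8.64444852e+01,  6.79280274e-01, -4.34903777e+01,
        1.92400004e-02,  7.37222959e-03,  1.31192037e-04]), 'tcp_pos': array([ 6.24690018e-01, -4.53158942e-06,  2.49651755e-01]), 'tool_rot': array([[-5.51212387e-06,  9.99999280e-01, -1.20005213e-03],
       [ 9.99999998e-01,  5.42819034e-06, -6.99448170e-05],
       [-6.99382525e-05, -1.20005251e-03, -9.99999277e-01]]), 'wrist_force': array([-0.54157958, -0.2885166 , -0.22845003]), 'torque': array([-0.00830874, -0.01967063, -0.02311959]), 'gripper_width': 0.9988532425414759}
scene {'intrinsics': array([[448.25678137,   0.        , 257.52183312],
       [  0.        , 448.25678137, 187.08314227],
       [  0.        ,   0.        ,   1.        ]]), 'rvec': array([ 1.85108989,  1.20537134, -0.63399297]), 'tvec': array([-0.20940709, -0.21789594,  1.62648162])}
side {'intrinsics': array([[432.40932922,   0.        , 254.19143131],
       [  0.        , 432.40932922, 191.86498578],
       [  0.        ,   0.        ,   1.        ]]), 'rvec': array([ 2.30089857, -0.22724961,  0.12687787]), 'tvec': array([-0.48177126,  0.10721208,  1.27381649])}
wrist {'intrinsics': array([[328.71981426,   0.        , 254.44608856],
       [  0.        , 328.71981426, 189.50145557],
       [  0.        ,   0.        ,   1.        ]]), 'rvec': array([-2.87099514e+00, -2.87630572e-04,  1.90111786e-03]), 'tvec': array([-0.6252764 , -0.03545558,  0.37805455])}
```

View pics/scene0.png

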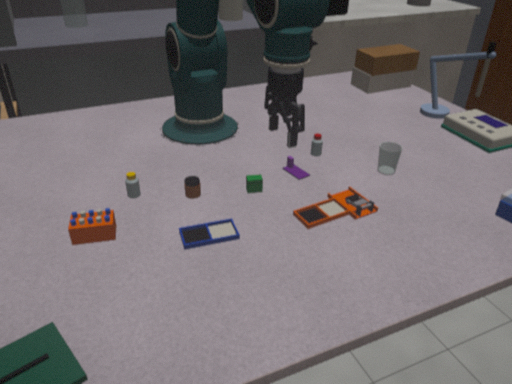

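View pics/side0.png

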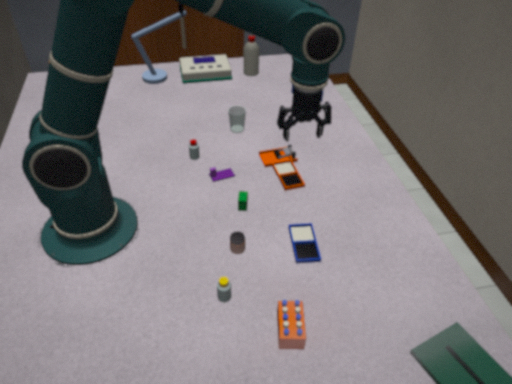

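View pics/wrist0.png

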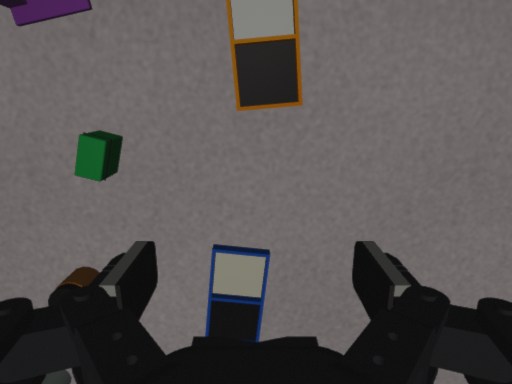

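```bash
cat > h.py <<'E'
from bench import get_state, imaging, job
import cv2,numpy as np
def cam(n):
    p=imaging.camera_params(n);R=cv2.Rodrigues(p["rvec"])[0];return p["intrinsics"],R,np.array(p["tvec"])
def ray(c,uv,z):
    K,R,t=c;C=-R.T@t
    d=R.T@np.linalg.inv(K)@np.array([uv[0],uv[1],1.])
    return C+d*(z-C[2])/d[2]
def proj(c,X):
    K,R,t=c;q=K@(R@np.array(X,float)+t);return q[:2]/q[2]
def tri(c1,u1,c2,u2):
    P=[c[0]@np.c_[c[1],c[2]] for c in (c1,c2)]
    X=cv2.triangulatePoints(P[0],P[1],np.array(u1,float).reshape(2,1),np.array(u2,float).reshape(2,1));return (X[:3]/X[3]).ravel()
RNG=dict(red=((170,120,80),(6,255,255)),yellow=((24,140,120),(34,255,255)),green=((50,120,40),(75,255,255)),purple=((130,80,40),(160,255,255)),blue=((108,120,40),(128,255,255)),orange=((8,190,120),(20,255,255)),amber=((5,80,20),(20,255,130)))
def mask(im,name):
    h=cv2.cvtColor(im,cv2.COLOR_RGB2HSV);lo,hi=RNG[name]
    if lo[0]>hi[0]: return cv2.inRange(h,(0,)+lo[1:],hi)|cv2.inRange(h,lo,(180,)+hi[1:])
    return cv2.inRange(h,lo,hi)
def blobs(m,amin=20):
    n,l,s,c=cv2.connectedComponentsWithStats(m)
    return [(int(s[i,4]),tuple(int(v) for v in s[i,:4]),c[i].round(1)) for i in range(1,n) if s[i,4]>=amin]
def snap(n,name):
    s=get_state();c=cam(n);im=imaging.get_image(n);cv2.imwrite(f"pics/{name}.png",im[:,:,::-1]);np.save(f"pics/{name}.npy",im)
    np.savez(f"pics/{name}_c.npz",K=c[0],R=c[1],t=c[2]);return im,c,s
def load(name):
    z=np.load(f"pics/{name}_c.npz");return np.load(f"pics/{name}.npy"),(z["K"],z["R"],z["t"])
E
python3 - <<'E'
from h import *
for n in ["scene","side"]:
    im=cv2.imread(f"pics/{n}0.png")[:,:,::-1].copy();c=cam(n);print(n,"C",-c[1].T@c[2])
    zz=dict(red=.064,yellow=.064,green=.022,purple=.006,blue=.01,orange=.01,amber=.02)
    for k in RNG:
        for b in blobs(mask(im,k),8): print(k,b,ray(c,b[2],zz[k]).round(3))
c=cam("wrist");print(-c[1].T@c[2]);print(c[1].round(3))
E
```

```text
scene C [ 1.43426054 -0.44138698  0.6963093 ]
red (22, (315, 134, 6, 4), array([317.5, 135.5])) [0.333 0.289 0.064]
yellow (24, (127, 173, 8, 4), array([130.4, 174.2])) [ 0.348 -0.309  0.064]
green (66, (247, 175, 15, 6), array([253.5, 177.8])) [0.43  0.021 0.022]
purple (225, (284, 156, 25, 23), array([294.9, 169.3])) [0.409 0.169 0.006]
blue (123, (477, 116, 27, 11), array([490.4, 120.9])) [0.378 1.032 0.01 ]
blue (130, (498, 201, 14, 21), array([506. , 209.3])) [0.822 0.592 0.01 ]
blue (10, (106, 209, 3, 4), array([107.2, 210.3])) [ 0.415 -0.389  0.01 ]
blue (14, (89, 210, 4, 5), array([ 90.8, 212.1])) [ 0.407 -0.429  0.01 ]
blue (13, (72, 212, 4, 5), array([ 74.1, 213.8])) [ 0.398 -0.469  0.01 ]
blue (8, (497, 213, 5, 3), array([499.4, 213.9])) [0.83  0.557 0.01 ]
blue (14, (105, 215, 4, 5), array([106.9, 217.3])) [ 0.445 -0.394  0.01 ]
blue (14, (71, 219, 4, 5), array([ 72.9, 221.3])) [ 0.43  -0.475  0.01 ]
blue (12, (88, 218, 4, 4), array([ 89.9, 219.3])) [ 0.438 -0.435  0.01 ]
blue (26, (216, 219, 19, 8), array([226.5, 221.3])) [ 0.579 -0.121  0.01 ]
blue (252, (180, 223, 59, 
[... 2495 characters left out ...]
(2822, (329, 73, 183, 231), array([432.1, 189.7])) [ 1.07  -0.049  0.02 ]
amber (46, (273, 149, 10, 10), array([277.3, 152.7])) [0.624 0.233 0.02 ]
amber (27, (285, 154, 12, 8), array([292. , 157.4])) [0.668 0.197 0.02 ]
amber (10, (266, 165, 7, 2), array([268.4, 165.3])) [0.577 0.169 0.02 ]
amber (170, (281, 173, 23, 17), array([291.6, 181.4])) [0.632 0.074 0.02 ]
amber (14, (279, 339, 7, 4), array([281.5, 340.8])) [ 0.459 -0.466  0.02 ]
amber (56, (286, 340, 17, 8), array([295.2, 342.7])) [ 0.489 -0.477  0.02 ]
amber (9, (281, 344, 8, 4), array([284.2, 345.2])) [ 0.463 -0.478  0.02 ]
[0.6257969  0.06690424 0.37302924]
[[ 1.     0.    -0.001]
 [ 0.    -0.964  0.267]
 [-0.001 -0.267 -0.964]]
```

Emit:
step_arm --pt "4 -2.5 0 0 0 0 100" --pt "4 -2.5 0 0 0 0 100" --pt "4 -2.5 0 0 0 0 100" --pt "4 -2.5 0 0 0 0 100" --pt "4 -2.5 0 0 0 0 100"

```text
time: 0.78
tcp_pos: [0.499, 0.2011, 0.2502]
tool_rot: [[-0.0, 1.0, -0.0], [1.0, 0.0, -0.0], [-0.0, -0.0, -1.0]]
wrist_force: [-0.2, 0.6, -0.3]
gripper_width: 0.994
```

Emit:
step_arm --pt "0 0 0 0 0 0 100" --pt "0 0 0 0 0 0 100"

```text
time: 1.02
tcp_pos: [0.5002, 0.1996, 0.2502]
tool_rot: [[0.0, 1.0, -0.0], [1.0, -0.0, -0.0], [-0.0, -0.0, -1.0]]
wrist_force: [1.0, -0.5, -0.4]
gripper_width: 1.0
```

```bash
python3 - <<'E'
from h import *
im,c,s=snap("wrist","w1");print(s["time"],s["tcp_pos"],s["qvel"].round(3))
E
```

```text
1.025 [0.50018959 0.19957383 0.25020579] [ 0.016  0.002  0.009 -0.002  0.    -0.001 -0.001]
```

View pics/w1.png

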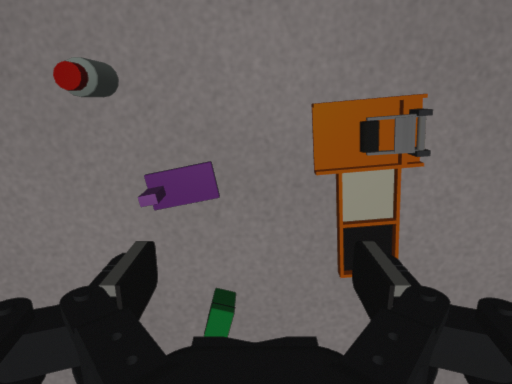

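w1 shows the orange tray with its clip at about (370,180), the purple plate at (180,187), the red cap at (71,75) and the green case at (220,313). Next I'll take the second viewpoint.

Emit:
step_arm --pt "-5 0 0 0 0 0 100" --pt "-5 0 0 0 0 0 100" --pt "-5 0 0 0 0 0 100" --pt "-5 0 0 0 0 0 100" --pt "-5 0 0 0 0 0 100"

```text
time: 1.7
tcp_pos: [0.4998, -0.0528, 0.2503]
tool_rot: [[0.002, 1.0, 0.0], [1.0, -0.002, -0.0], [-0.0, 0.0, -1.0]]
wrist_force: [1.1, -0.3, 0.4]
gripper_width: 0.999
```

Emit:
step_arm --pt "-5 0 0 0 0 0 100" --pt "-5 0 0 0 0 0 100" --pt "0 0 0 0 0 0 100" --pt "0 0 0 0 0 0 100"

```text
time: 2.2
tcp_pos: [0.4998, -0.1505, 0.2501]
tool_rot: [[0.001, 1.0, -0.0], [1.0, -0.001, 0.0], [0.0, -0.0, -1.0]]
wrist_force: [-0.3, 0.8, -0.3]
gripper_width: 0.999
```

```bash
python3 - <<'E'
from h import *
im,c,s=snap("wrist","w2");print(s["time"],s["tcp_pos"],s["qvel"].round(3))
E
```

```text
2.2 [ 0.49982428 -0.15047305  0.25006899] [-0.021 -0.006 -0.012  0.003 -0.001  0.    -0.002]
```

View pics/w2.png

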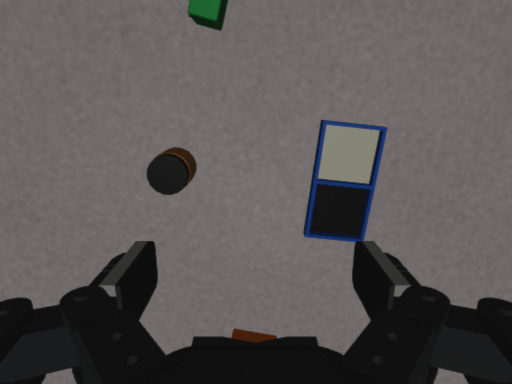

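```bash
cat > m.py <<'E'
from h import *
def rect(m,c,z,label,off=(0,0)):
    cs,_=cv2.findContours(m,cv2.RETR_EXTERNAL,cv2.CHAIN_APPROX_NONE);k=max(cs,key=cv2.contourArea)
    P=np.array([ray(c,p,z)[:2] for p in k[:,0,:].astype(float)]).astype(np.float32)*1000
    (cx,cy),(w,h),a=cv2.minAreaRect(cv2.convexHull(P));print(label,"mm c",round(cx,1),round(cy,1),"wh",round(w,1),round(h,1),"ang",round(a,2));return P
E
python3 - <<'E'
from m import *
im,c=load("w2");m=mask(im,"blue");m[:, :250]=0;m=cv2.morphologyEx(m,cv2.MORPH_CLOSE,np.ones((3,3)))
rect(m,c,.014,"blue outer")
hsv=cv2.cvtColor(im,cv2.COLOR_RGB2HSV);print("px white",im[155,350],hsv[155,350],"black",im[210,340],"lid",im[174,168],"table",im[100,100])
w=np.zeros_like(m);roi=(slice(100,250),slice(290,400))
w[roi]=cv2.inRange(hsv,(20,20,115),(45,120,255))[roi]
rect(w,c,.004,"blue white floor");
b=np.zeros_like(m);b[185:240,300:375]=(im[185:240,300:375].max(2)<45).astype(np.uint8)*255
rect(b,c,.004,"blue black floor");
l=np.zeros_like(m);l[140:205,140:205]=(im[140:205,140:205].max(2)<60).astype(np.uint8)*255
l=cv2.morphologyEx(l,cv2.MORPH_OPEN,np.ones((5,5)));rect(l,c,.05,"jar lid")
cv2.imwrite("pics/jarc.png",cv2.resize(im[100:260,120:400,::-1],None,fx=2.8,fy=2.8,interpolation=0))
im,c=load("w1");hsv=cv2.cvtColor(im,cv2.COLOR_RGB2HSV)
w=np.zeros_like(m);w[165:230,335:405]=cv2.inRange(hsv,(15,15,115),(45,120,255))[165:230,335:405];rect(w,c,.004,"or white floor")
rm=mask(im,"red");rm[:,150:]=0;rect(rm,c,.07,"red cap")
print("orange",hsv[150,330],hsv[172,370])
o=cv2.inRange(hsv,(5,170,80),(22,255,255));o[:,:300]=0;o[280:]=0
P=rect(o,c,.014,"or all")
cv2.imwrite("pics/orc.png",cv2.resize(im[85:290,300:440,::-1],None,fx=2.9,fy=2.9,interpolation=0))
pm=mask(im,"purple");rect(pm,c,.006,"plate all")
cv2.imwrite("pics/plc.png",cv2.resize(im[145:225,125:235,::-1],None,fx=6,fy=6,interpolation=0))
g=cv2.imread("pics/wrist0.png");cv2.imwrite("pics/grc.png",cv2.resize(g[115:195,60:140],None,fx=7,fy=7,interpolation=0))
E
```

```text
blue outer mm c 600.5 -177.1 wh 135.7 71.3 ang 83.96
px white [133 134 119] [ 32  29 134] black [19 19 19] lid [27 27 27] table [118 112 111]
blue white floor mm c 606.4 -145.0 wh 60.4 58.6 ang 83.79
blue black floor mm c 600.4 -212.2 wh 59.4 61.6 ang 83.83
jar lid mm c 416.9 -153.6 wh 52.1 39.7 ang 42.98
or white floor mm c 633.3 156.8 wh 59.0 59.2 ang 4.81
red cap mm c 337.3 286.0 wh 23.4 23.5 ang 41.65
orange [ 14 237 139] [ 26  32 136]
or all mm c 630.7 162.0 wh 121.1 209.2 ang 4.86
plate all mm c 409.7 167.2 wh 93.6 43.5 ang 11.65
```

View pics/orc.png

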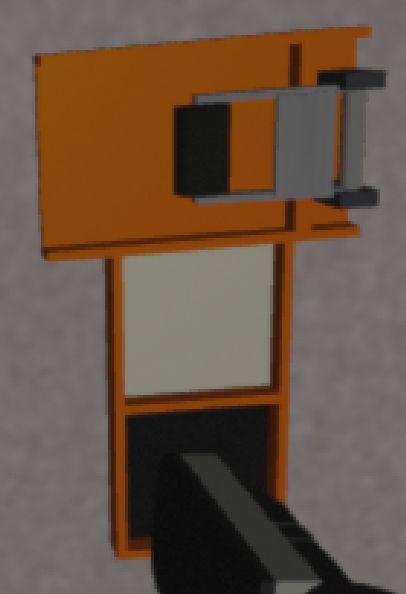

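View pics/plc.png

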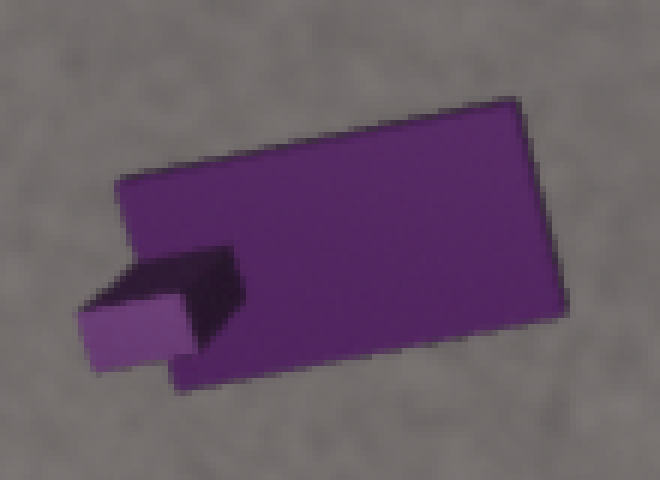

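View pics/grc.png

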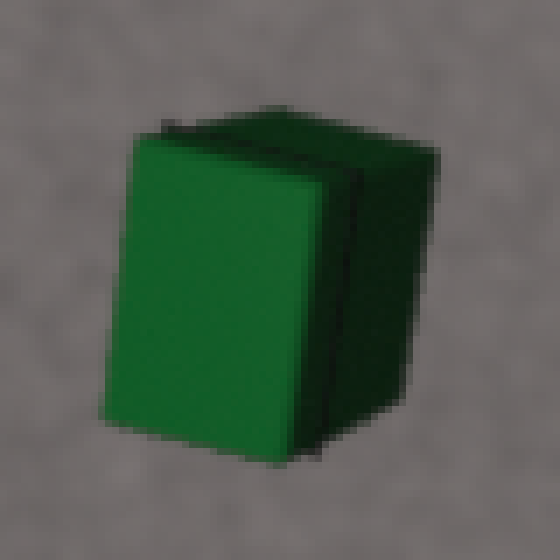

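View pics/jarc.png

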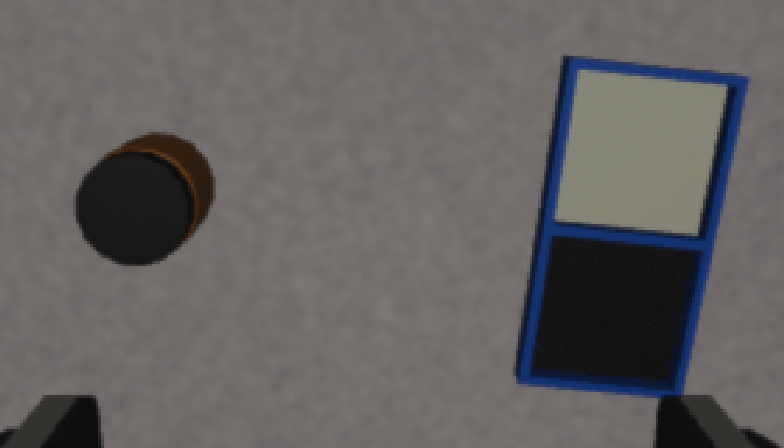

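```bash
python3 - <<'E'
from m import *
def q(c,px,z,l):
    P=(np.array([ray(c,p,z)[:2] for p in px])*1000).astype(np.float32)
    print(l,P.mean(0).round(1),cv2.minAreaRect(P));print(P.round(1).tolist())
im,c=load("w1")
q(c,[(211.2,161.2),(219.2,197.4),(144.5,174.6),(154.5,210.2)],.006,"plate")
q(c,[(125+90/6,145+315/6),(125+180/6,145+293/6),(125+97/6,145+372/6),(125+197/6,145+352/6)],.04,"tab top")
_,c2=load("w2");q(c2,[(167.9,174.3)],.05,"jar")
# wrist0 cam
K=np.array([[328.71981426,0,254.44608856],[0,328.71981426,189.50145557],[0,0,1]]);c0=(K,cv2.Rodrigues(np.array([-2.87099514e+00,-2.87630572e-04,1.90111786e-03]))[0],np.array([-0.6252764,-0.03545558,0.37805455]))
q(c0,[(79.2,134.2),(106.3,140.9),(100.6,181.3),(74.5,175)],.045,"green")
cs,cd=cam("scene"),cam("side")
print(tri(cs,(130.4,174.2),cd,(223.1,280.8)).round(4),"yellow");print(tri(cs,(317.5,135.5),cd,(192.8,141.9)).round(4),"red")
for n,(u,v) in dict(beakertop=(389,150)).items(): print(n,ray(cs,(u,v),.085),ray(cd,(237,113),.085))
for p in [(71,215),(113,212),(72,240),(115,237)]: print(ray(cs,p,.05).round(3))
E
```

```text
plate [417.5 168.5] ((417.5035400390625, 168.42333984375), (79.26983642578125, 43.80301284790039), 11.424520492553711)
[[452.0, 197.6999969482422], [459.79998779296875, 154.89999389648438], [375.0, 182.1999969482422], [383.0, 139.10000610351562]]
tab top [388.4 161.8] ((387.956787109375, 161.8328094482422), (18.605934143066406, 11.119672775268555), 11.67284107208252)
[[379.70001220703125, 165.10000610351562], [395.8999938964844, 169.1999969482422], [380.0, 154.5], [398.1000061035156, 158.1999969482422]]
jar [ 413.4 -157.2] ((413.3526916503906, -157.22225952148438), (0.0, 0.0), 0.0)
[[413.3999938964844, -157.1999969482422]]
green [459.5   8.7] ((459.53155517578125, 8.663978576660156), (42.90296936035156, 26.86872100830078), 75.48797607421875)
[[451.8999938964844, 32.70000076293945], [477.8999938964844, 26.100000381469727], [467.1000061035156, -15.399999618530273], [441.20001220703125, -8.699999809265137]]
[ 0.3489 -0.3085  0.0654] yellow
[0.3344 0.288  0.0648] red
beakertop [0.53322708 0.41141796 0.085     ] [0.51148656 0.4120636  0.085     ]
[ 0.461 -0.474  0.05 ]
[ 0.487 -0.38   0.05 ]
[ 0.56  -0.481  0.05 ]
[ 0.586 -0.392  0.05 ]
```

Emit:
step_arm --pt "-0.22 -2.9 2 0 0 0 100" --pt "-0.22 -2.9 2 0 0 0 100" --pt "-0.22 -2.9 3 0 0 0 100" --pt "0 0 4.2 0 0 0 100" --pt "0 0 4.2 0 0 0 100" --force 40

```text
time: 2.88
tcp_pos: [0.4133, -0.1559, 0.0956]
tool_rot: [[-0.001, 1.0, 0.001], [1.0, 0.001, -0.0], [-0.0, 0.001, -1.0]]
wrist_force: [1.4, -1.1, -0.7]
gripper_width: 1.0
```

Emit:
step_arm --pt "0 0 3.8 0 0 0 100" --pt "0 0 3 0 0 0 100" --pt "0 0 0 0 0 0 100"

```text
time: 3.25
tcp_pos: [0.4121, -0.1557, 0.027]
tool_rot: [[-0.001, 1.0, -0.003], [1.0, 0.001, 0.001], [0.001, -0.003, -1.0]]
wrist_force: [-0.3, 0.8, 0.7]
gripper_width: 1.002
```

Emit:
step_arm --pt "-0.1 0.1 0 0 0 0 0" --pt "0 0 0 0 0 0 0" --pt "0 0 0 0 0 0 0" --pt "0 0 0 0 0 0 0" --pt "0 0 0 0 0 0 0" --force 40

```text
time: 3.88
tcp_pos: [0.4147, -0.1577, 0.0295]
tool_rot: [[-0.0, 1.0, 0.002], [1.0, 0.0, -0.0], [-0.0, 0.002, -1.0]]
wrist_force: [-2.4, 1.0, 16.5]
gripper_width: 0.501
```

```bash
python3 - <<'E'
from h import *
im,c,s=snap("wrist","w3");print(s["time"],s["tcp_pos"],s["gripper_width"])
E
```

```text
3.875 [ 0.41467097 -0.15772381  0.02951896] 0.5012967604186427
```

View pics/w3.png

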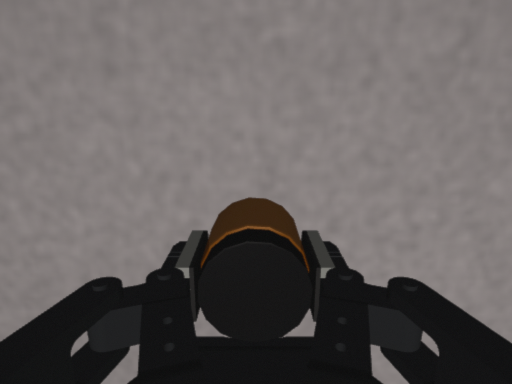

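Emit:
step_arm --pt "0 0 -2 0 0 0 0" --pt "0 0 -4 0 0 0 0" --pt "1 1 -4 0 0 0 0" --pt "3 2.7 0 0 0 0 0" --pt "3 2.7 0 0 0 0 0"

```text
time: 4.55
tcp_pos: [0.479, -0.0869, 0.1297]
tool_rot: [[0.001, 1.0, 0.002], [1.0, -0.001, -0.0], [-0.0, 0.002, -1.0]]
wrist_force: [0.7, -0.6, -0.9]
gripper_width: 0.502
```

Emit:
step_arm --pt "3.5 3 0 0 0 0 0" --pt "3.5 3 0 0 0 0 0" --pt "3.5 3 0 0 0 0 0" --pt "3.5 3 0 0 0 0 0" --pt "2 2 0 0 0 0 0"

```text
time: 5.18
tcp_pos: [0.6189, 0.0747, 0.1289]
tool_rot: [[-0.002, 1.0, 0.001], [1.0, 0.002, 0.001], [0.001, 0.001, -1.0]]
wrist_force: [-0.3, -0.6, -0.8]
gripper_width: 0.504
```

Emit:
step_arm --pt "2 1.8 0 0 0 0 0" --pt "0 0 0 0 0 0 0" --pt "0 0 0 0 0 0 0"

```text
time: 5.55
tcp_pos: [0.6356, 0.0919, 0.1286]
tool_rot: [[0.0, 1.0, -0.0], [1.0, -0.0, -0.0], [-0.0, -0.0, -1.0]]
wrist_force: [-1.1, -0.0, -1.1]
gripper_width: 0.506
```

```bash
python3 - <<'E'
from h import *
im,c,s=snap("wrist","w4");print(s["time"],s["tcp_pos"],s["gripper_width"])
E
```

```text
5.55 [0.63563024 0.09187148 0.12856068] 0.5055186545443112
```

View pics/w4.png

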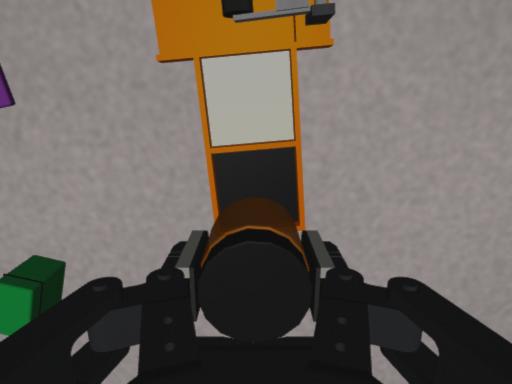

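```bash
python3 - <<'E'
from m import *
im,c=load("w4")
hsv=cv2.cvtColor(im,cv2.COLOR_RGB2HSV);print(hsv[100,250])
w=cv2.inRange(hsv,(15,12,110),(45,120,255));z=np.zeros_like(w);z[40:160,190:310]=w[40:160,190:310];rect(z,c,.004,"white")
E
```

```text
[ 30  12 168]
white mm c 632.4 157.6 wh 62.1 61.7 ang 4.74
```

Emit:
step_arm --pt "0 0.2 3.5 0 0 0 0" --pt "0 0 3 0 0 0 0" --pt "0 0 2 0 0 0 0" --pt "0 0 0.9 0 0 0 0" --pt "0 0 0 0 0 0 0"

```text
time: 6.22
tcp_pos: [0.6382, 0.0922, 0.0345]
tool_rot: [[0.0, 1.0, 0.0], [1.0, -0.0, -0.0], [-0.0, 0.0, -1.0]]
wrist_force: [-0.6, 0.9, -1.2]
gripper_width: 0.5
```

Emit:
step_arm --pt "0 0 0 0 0 0 70" --pt "0 0 0 0 0 0 90" --pt "0 0 0 0 0 0 100" --pt "0 0 0 0 0 0 100"

```text
time: 6.72
tcp_pos: [0.638, 0.0924, 0.0344]
tool_rot: [[-0.0, 1.0, 0.0], [1.0, 0.0, -0.0], [-0.0, 0.0, -1.0]]
wrist_force: [0.4, 0.1, 0.4]
gripper_width: 1.0
```

Emit:
step_arm --pt "0 0 -3 0 0 0 100" --pt "0 0 -4.5 0 0 0 100" --pt "-1.4 -3 -4 0 0 0 100" --pt "-1.4 -3 0 0 0 0 100" --pt "-1.4 -3 0 0 0 0 100"

```text
time: 7.35
tcp_pos: [0.5472, 0.05, 0.1498]
tool_rot: [[-0.0, 1.0, 0.001], [1.0, 0.0, 0.0], [0.0, 0.001, -1.0]]
wrist_force: [1.5, -0.6, 0.2]
gripper_width: 0.997
```

Emit:
step_arm --pt "-1.4 -3 0 0 0 0 100" --pt "-1.4 -3 0 0 0 0 100" --pt "-1.4 -2.8 0 0 0 0 100" --pt "0 0 0 0 0 0.127 100" --pt "0 0 0 0 0 0.126 100"

```text
time: 7.98
tcp_pos: [0.4599, 0.0082, 0.1496]
tool_rot: [[0.255, 0.967, 0.001], [0.967, -0.255, 0.0], [0.0, 0.001, -1.0]]
wrist_force: [0.5, 0.6, -1.2]
gripper_width: 1.001
```

```bash
python3 - <<'E'
from h import *
im,c,s=snap("wrist","w5");print(s["time"],s["tcp_pos"],s["gripper_width"])
E
```

```text
7.975 [0.4598815  0.00823407 0.14959304] 1.0005029962350844
```

View pics/w5.png

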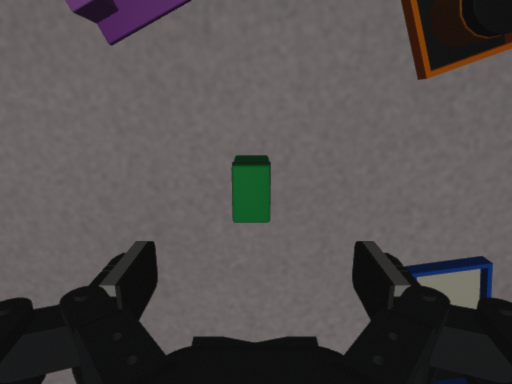

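```bash
python3 - <<'E'
from m import *
im,c=load("w5")
m=mask(im,"green");rect(m,c,.045,"all green")
m=cv2.inRange(cv2.cvtColor(im,cv2.COLOR_RGB2HSV),(50,120,75),(75,255,255));rect(m,c,.045,"top")
E
```

```text
all green mm c 458.7 10.1 wh 43.7 26.6 ang 75.63
top mm c 458.6 9.1 wh 41.4 26.6 ang 75.24
```

Emit:
step_arm --pt "0 -0.1 4 0 0 0 100" --pt "0 0 4 0 0 0 100" --pt "0 0 3 0 0 0 100" --pt "0 0 1.1 0 0 0 100" --pt "0 0 0 0 0 0 50"

```text
time: 8.65
tcp_pos: [0.459, 0.0086, 0.0283]
tool_rot: [[0.249, 0.968, -0.001], [0.968, -0.249, -0.0], [-0.0, -0.001, -1.0]]
wrist_force: [0.9, 0.2, 0.8]
gripper_width: 0.816
```

Emit:
step_arm --pt "0 0 0 0 0 0 0" --pt "0 0 0 0 0 0 0" --pt "0 0 0 0 0 0 0" --pt "0 0 0 0 0 0 0"

```text
time: 9.15
tcp_pos: [0.4595, 0.0087, 0.0292]
tool_rot: [[0.25, 0.968, 0.001], [0.968, -0.25, 0.0], [0.0, 0.001, -1.0]]
wrist_force: [-3.1, 0.1, 11.3]
gripper_width: 0.321
```

Emit:
step_arm --pt "0 0 -2 0 0 0 0" --pt "0 0 -4 0 0 0 0" --pt "0 0 -3 0 0 -0.148 0" --pt "-3.3 2.6 0 0 0 0 0" --pt "-3.5 2.7 0 0 0 0 0"

```text
time: 9.78
tcp_pos: [0.5055, -0.0651, 0.1194]
tool_rot: [[0.103, 0.995, 0.002], [0.995, -0.103, 0.0], [0.0, 0.002, -1.0]]
wrist_force: [-0.2, 0.5, -1.7]
gripper_width: 0.324
```

Emit:
step_arm --pt "-3.5 2.7 0 0 0 0 0" --pt "-3.5 2.7 0 0 0 0 0" --pt "-3.5 2.7 0 0 0 0 0" --pt "-3 2.5 0 0 0 0 0" --pt "0 0 0 0 0 0 0"

```text
time: 10.4
tcp_pos: [0.5963, -0.2127, 0.1185]
tool_rot: [[0.108, 0.994, 0.0], [0.994, -0.108, -0.001], [-0.001, 0.001, -1.0]]
wrist_force: [-1.1, 0.1, -0.5]
gripper_width: 0.322
```

```bash
python3 - <<'E'
from h import *
im,c,s=snap("wrist","w6");print(s["time"],s["tcp_pos"],s["tool_rot"].round(3).tolist(),s["gripper_width"])
E
```

```text
10.4 [ 0.59630957 -0.21272016  0.11845621] [[0.108, 0.994, 0.0], [0.994, -0.108, -0.001], [-0.001, 0.001, -1.0]] 0.3216459382758261
```

View pics/w6.png

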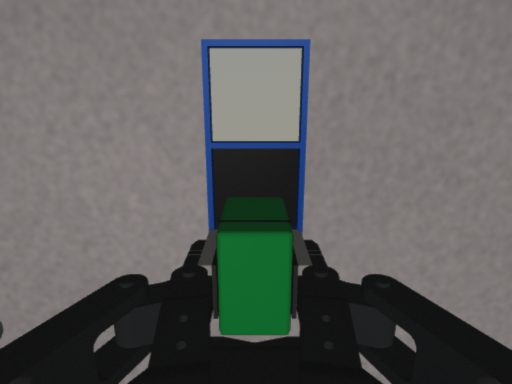

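```bash
python3 - <<'E'
from m import *
im,c=load("w6")
hsv=cv2.cvtColor(im,cv2.COLOR_RGB2HSV)
w=cv2.inRange(hsv,(15,12,110),(45,120,255));z=np.zeros_like(w);z[40:150,200:310]=w[40:150,200:310];rect(z,c,.004,"white")
E
```

```text
white mm c 605.2 -145.3 wh 60.2 61.4 ang 83.83
```

Emit:
step_arm --pt "0.2 0.15 3 0 0 0 0" --pt "0 0 3 0 0 0 0" --pt "0 0 1.8 0 0 0 0" --pt "0 0 0.6 0 0 0 0" --pt "0 0 0 0 0 0 0"

```text
time: 11.08
tcp_pos: [0.5977, -0.2079, 0.0347]
tool_rot: [[0.105, 0.995, 0.0], [0.995, -0.105, -0.0], [-0.0, 0.0, -1.0]]
wrist_force: [0.5, -0.3, -1.1]
gripper_width: 0.323
```

Emit:
step_arm --pt "0 0 0 0 0 0 60" --pt "0 0 0 0 0 0 90" --pt "0 0 0 0 0 0 100" --pt "0 0 0 0 0 0 100"

```text
time: 11.58
tcp_pos: [0.5976, -0.2081, 0.0345]
tool_rot: [[0.105, 0.994, 0.0], [0.994, -0.105, -0.0], [-0.0, 0.0, -1.0]]
wrist_force: [-0.6, -0.6, 0.4]
gripper_width: 0.998
```

Emit:
step_arm --pt "0 0 -3 0 0 0 100" --pt "0 0 -5 0 0 0 100" --pt "0 0 -5 0 0 -0.105 100" --pt "-1.6 -4 0 0 0 0 100" --pt "-1.6 -4 0 0 0 0 100"

```text
time: 12.2
tcp_pos: [0.5167, -0.2404, 0.1648]
tool_rot: [[-0.001, 1.0, 0.001], [1.0, 0.001, -0.0], [-0.0, 0.001, -1.0]]
wrist_force: [0.4, -1.4, -0.7]
gripper_width: 0.997
```

Emit:
step_arm --pt "-1.7 -4.2 0 0 0 0 100" --pt "-1.7 -4.2 0 0 0 0 100" --pt "-1.7 -4.2 0 0 0 0 100" --pt "-1.7 -4.2 0 0 0 0 100" --pt "0 0 0 0 0 0 100"

```text
time: 12.82
tcp_pos: [0.3469, -0.3093, 0.1646]
tool_rot: [[0.004, 1.0, -0.0], [1.0, -0.004, -0.0], [-0.0, -0.0, -1.0]]
wrist_force: [1.1, 0.0, 0.3]
gripper_width: 0.999
```

```bash
python3 - <<'E'
from m import *
im,c,s=snap("wrist","w7");print(s["time"],s["tcp_pos"],s["tool_rot"].round(3).tolist(),s["gripper_width"])
m=mask(im,"yellow");rect(m,c,.07,"yel")
E
```

```text
12.825 [ 0.34689155 -0.30933264  0.16455019] [[0.004, 1.0, -0.0], [1.0, -0.004, -0.0], [-0.0, -0.0, -1.0]] 0.9987519250481857
yel mm c 350.6 -309.1 wh 23.2 22.9 ang 89.77
```

View pics/w7.png

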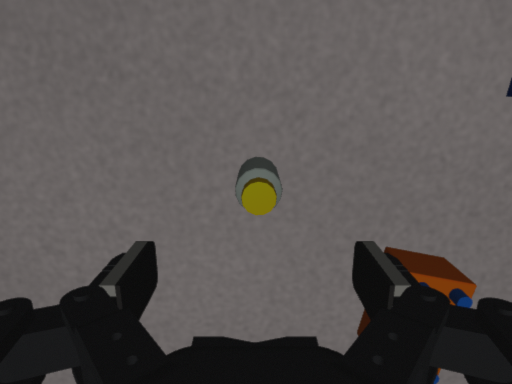

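Emit:
step_arm --pt "0 0.35 4 0 0 0 100" --pt "0 0 4 0 0 0 100" --pt "0 0 4 0 0 0 100" --pt "0 0 1.4 0 0 0 100" --pt "0 0 0 0 0 0 60"

```text
time: 13.5
tcp_pos: [0.3533, -0.3078, 0.0302]
tool_rot: [[-0.0, 1.0, -0.001], [1.0, 0.0, 0.001], [0.001, -0.001, -1.0]]
wrist_force: [0.6, -1.4, 0.5]
gripper_width: 0.815
```

Emit:
step_arm --pt "0 0 0 0 0 0 0" --pt "0 0 0 0 0 0 0" --pt "0 0 0 0 0 0 0" --pt "0 0 0 0 0 0 0"

```text
time: 14.0
tcp_pos: [0.3537, -0.3085, 0.0316]
tool_rot: [[0.0, 1.0, 0.002], [1.0, -0.0, -0.001], [-0.001, 0.002, -1.0]]
wrist_force: [-1.3, 0.8, 10.9]
gripper_width: 0.41
```

Emit:
step_arm --pt "0 0 -2 0 0 0 0" --pt "0 0 -4 0 0 0 0" --pt "1 0.6 -4 0 0 0 0" --pt "3.5 2.1 0 0 0 0 0" --pt "4.2 2.5 0 0 0 0 0"

```text
time: 14.62
tcp_pos: [0.4058, -0.2207, 0.1317]
tool_rot: [[0.002, 1.0, 0.002], [1.0, -0.002, -0.001], [-0.001, 0.002, -1.0]]
wrist_force: [0.1, 0.1, -1.3]
gripper_width: 0.41
```

Emit:
step_arm --pt "4.2 2.5 0 0 0 0 0" --pt "4.2 2.5 0 0 0 0 0" --pt "4.2 2.5 0 0 0 0 0" --pt "4.2 2.5 0 0 0 0 0" --pt "4.2 2.5 0 0 0 0 0"

```text
time: 15.25
tcp_pos: [0.5309, -0.0096, 0.1313]
tool_rot: [[0.0, 1.0, 0.001], [1.0, -0.0, -0.0], [-0.0, 0.001, -1.0]]
wrist_force: [1.2, 0.3, -0.4]
gripper_width: 0.414
```

Emit:
step_arm --pt "4.2 2.5 0 0 0 0 0" --pt "4.2 2.5 0 0 0 0 0" --pt "4.2 2.5 0 0 0 0 0" --pt "3.5 2.1 0 0 0 0 0" --pt "0.8 0.6 0 0 0 0 0"

```text
time: 15.88
tcp_pos: [0.6326, 0.1609, 0.1309]
tool_rot: [[-0.003, 1.0, 0.001], [1.0, 0.003, 0.001], [0.001, 0.001, -1.0]]
wrist_force: [-1.0, -0.4, 0.1]
gripper_width: 0.41
```

Emit:
step_arm --pt "0 0 0 0 0 0 0" --pt "0 0 0 0 0 0 0"

```text
time: 16.12
tcp_pos: [0.6318, 0.1564, 0.1306]
tool_rot: [[0.001, 1.0, 0.0], [1.0, -0.001, -0.001], [-0.001, 0.0, -1.0]]
wrist_force: [0.5, -0.5, -1.1]
gripper_width: 0.41
```

```bash
python3 - <<'E'
from h import *
im,c,s=snap("wrist","w8");print(s["time"],s["tcp_pos"],s["tool_rot"].round(3).tolist(),s["gripper_width"])
snap("scene","s8")
E
```

```text
16.125 [0.63181219 0.15644934 0.13060965] [[0.001, 1.0, 0.0], [1.0, -0.001, -0.001], [-0.001, 0.0, -1.0]] 0.4095950409206794
```

View pics/w8.png

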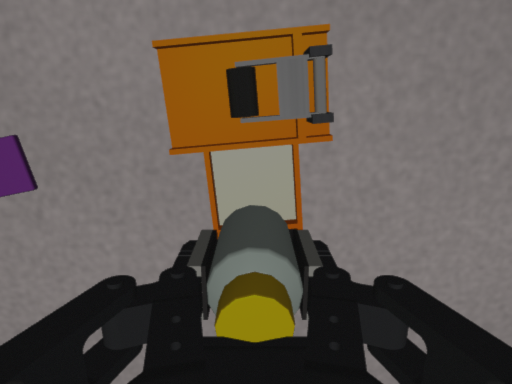

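View pics/s8.png

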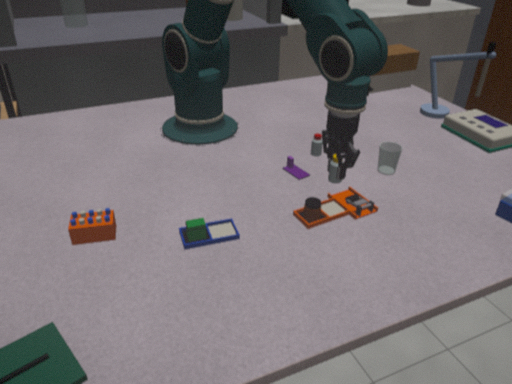

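Emit:
step_arm --pt "0.1 0.05 4 0 0 0 0" --pt "0 0 3 0 0 0 0" --pt "0 0 1.8 0 0 0 0" --pt "0 0 0.6 0 0 0 0" --pt "0 0 0 0 0 0 0"

```text
time: 16.85
tcp_pos: [0.6329, 0.1589, 0.0369]
tool_rot: [[0.0, 1.0, 0.001], [1.0, -0.0, 0.0], [0.0, 0.001, -1.0]]
wrist_force: [-0.6, -0.1, -2.0]
gripper_width: 0.409
```

Emit:
step_arm --pt "0 0 0 0 0 0 65" --pt "0 0 0 0 0 0 90" --pt "0 0 0 0 0 0 100" --pt "0 0 0 0 0 0 100"

```text
time: 17.35
tcp_pos: [0.6326, 0.159, 0.0364]
tool_rot: [[-0.0, 1.0, 0.0], [1.0, 0.0, -0.0], [-0.0, 0.0, -1.0]]
wrist_force: [0.1, 0.2, -0.7]
gripper_width: 1.002
```

Emit:
step_arm --pt "0 0 -3 0 0 0 100" --pt "0 0 -5 0 0 0 100" --pt "0 0 -5 0 0 0 100" --pt "1.5 -3.6 0 0 0 0 100" --pt "1.9 -4.4 0 0 0 0 100"

```text
time: 17.98
tcp_pos: [0.552, 0.1929, 0.1667]
tool_rot: [[0.001, 1.0, 0.001], [1.0, -0.001, 0.0], [0.0, 0.001, -1.0]]
wrist_force: [-0.1, 0.9, -0.5]
gripper_width: 1.002
```

Emit:
step_arm --pt "1.9 -4.4 0 0 0 0 100" --pt "1.9 -4.4 0 0 0 0 100" --pt "1.9 -4.4 0 0 0 0 100" --pt "1.9 -4.4 0 0 0 0 100" --pt "1.75 -4.0 0 0 0 0 100"

```text
time: 18.6
tcp_pos: [0.335, 0.287, 0.1665]
tool_rot: [[-0.0, 1.0, 0.0], [1.0, 0.0, 0.0], [0.0, 0.0, -1.0]]
wrist_force: [0.5, 0.5, -0.2]
gripper_width: 1.0
```

Emit:
step_arm --pt "0 0 0 0 0 0 100" --pt "0 0 0 0 0 0 100"

```text
time: 18.85
tcp_pos: [0.337, 0.2864, 0.1665]
tool_rot: [[0.0, 1.0, 0.0], [1.0, -0.0, 0.0], [0.0, 0.0, -1.0]]
wrist_force: [0.2, -0.8, -0.1]
gripper_width: 0.998
```

```bash
python3 - <<'E'
from m import *
im,c,s=snap("wrist","w9");print(s["time"],s["tcp_pos"],s["tool_rot"].round(3).tolist(),s["gripper_width"])
m=mask(im,"red");rect(m,c,.07,"red")
E
```

```text
18.85 [0.3369875  0.28640332 0.16649972] [[0.0, 1.0, 0.0], [1.0, -0.0, 0.0], [0.0, 0.0, -1.0]] 0.9976160944741539
red mm c 336.5 286.1 wh 23.4 23.1 ang 89.99
```

View pics/w9.png

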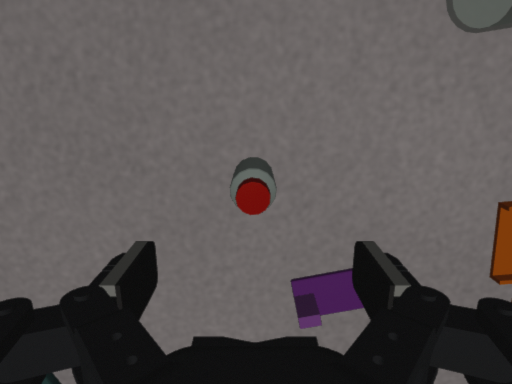

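Emit:
step_arm --pt "0 0 4 0 0 0 100" --pt "0 0 4 0 0 0 100" --pt "0 0 4 0 0 0 100" --pt "0 0 1.6 0 0 0 100" --pt "0 0 0 0 0 0 60"

```text
time: 19.52
tcp_pos: [0.3368, 0.2855, 0.0293]
tool_rot: [[0.001, 1.0, -0.002], [1.0, -0.001, -0.002], [-0.002, -0.002, -1.0]]
wrist_force: [0.3, -0.2, 0.7]
gripper_width: 0.815
```

Emit:
step_arm --pt "0 0 0 0 0 0 0" --pt "0 0 0 0 0 0 0" --pt "0 0 0 0 0 0 0" --pt "0 0 0 0 0 0 0"

```text
time: 20.02
tcp_pos: [0.3372, 0.2867, 0.0313]
tool_rot: [[0.0, 1.0, 0.001], [1.0, -0.0, 0.001], [0.001, 0.001, -1.0]]
wrist_force: [-0.7, -2.1, 6.2]
gripper_width: 0.409
```

Emit:
step_arm --pt "0 0 -2 0 0 0 0" --pt "0 0 -4 0 0 0 0" --pt "-1 0.6 -4 0 0 0 0" --pt "-3.5 2.2 0 0 0 0 0" --pt "-4 2.5 0 0 0 0 0"

```text
time: 20.65
tcp_pos: [0.3904, 0.201, 0.1316]
tool_rot: [[-0.001, 1.0, 0.002], [1.0, 0.001, 0.001], [0.001, 0.002, -1.0]]
wrist_force: [1.0, -0.4, -1.2]
gripper_width: 0.41
```

Emit:
step_arm --pt "-4.2 2.6 0 0 0 0 0" --pt "-4.2 2.6 0 0 0 0 0" --pt "-4.2 2.6 0 0 0 0 0" --pt "-4.2 2.6 0 0 0 0 0" --pt "-4.2 2.6 0 0 0 0 0"

```text
time: 21.28
tcp_pos: [0.5205, -0.0101, 0.1312]
tool_rot: [[-0.0, 1.0, 0.001], [1.0, 0.0, 0.0], [0.0, 0.001, -1.0]]
wrist_force: [0.6, 0.4, -0.4]
gripper_width: 0.412
```

Emit:
step_arm --pt "-4.2 2.6 0 0 0 0 0" --pt "-4.2 2.6 0 0 0 0 0" --pt "-3.3 2.1 0 0 0 0 0" --pt "-2 1.2 0 0 0 0 0" --pt "0 0 0 0 0 0 0"

```text
time: 21.9
tcp_pos: [0.6048, -0.1474, 0.1307]
tool_rot: [[0.002, 1.0, 0.001], [1.0, -0.002, -0.001], [-0.001, 0.001, -1.0]]
wrist_force: [-0.5, 0.3, -0.7]
gripper_width: 0.412
```

```bash
python3 - <<'E'
from h import *
im,c,s=snap("wrist","w10");print(s["time"],s["tcp_pos"],s["tool_rot"].round(3).tolist(),s["gripper_width"])
E
```

```text
21.9 [ 0.60483554 -0.14744056  0.13073501] [[0.002, 1.0, 0.001], [1.0, -0.002, -0.001], [-0.001, 0.001, -1.0]] 0.4123943349095929
```

View pics/w10.png

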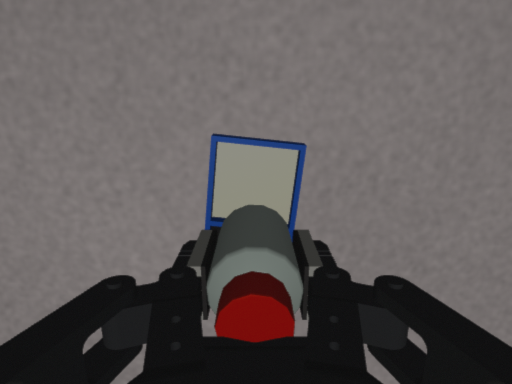

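Emit:
step_arm --pt "0.1 0 4 0 0 0 0" --pt "0 0 3 0 0 0 0" --pt "0 0 1.8 0 0 0 0" --pt "0 0 0.6 0 0 0 0" --pt "0 0 0 0 0 0 0"

```text
time: 22.58
tcp_pos: [0.6048, -0.1445, 0.0368]
tool_rot: [[-0.0, 1.0, 0.0], [1.0, 0.0, -0.0], [-0.0, 0.0, -1.0]]
wrist_force: [-0.4, -0.1, -0.7]
gripper_width: 0.411
```

Emit:
step_arm --pt "0 0 0 0 0 0 65" --pt "0 0 0 0 0 0 90" --pt "0 0 0 0 0 0 100" --pt "0 0 0 0 0 0 100"

```text
time: 23.08
tcp_pos: [0.6046, -0.1446, 0.0364]
tool_rot: [[0.0, 1.0, 0.0], [1.0, -0.0, -0.0], [-0.0, 0.0, -1.0]]
wrist_force: [1.5, -0.1, -0.2]
gripper_width: 1.004
```

Emit:
step_arm --pt "0 0 -3 0 0 0 100" --pt "0 0 -5 0 0 0 100" --pt "0 0 -5 0 0 0 100" --pt "3.8 -2.7 0 0 0 0 100" --pt "3.8 -2.7 0 0 0 0 100"

```text
time: 23.7
tcp_pos: [0.5499, -0.0678, 0.1668]
tool_rot: [[0.001, 1.0, 0.001], [1.0, -0.001, -0.0], [-0.0, 0.001, -1.0]]
wrist_force: [0.7, -0.2, 0.0]
gripper_width: 1.003
```

Emit:
step_arm --pt "3.9 -2.7 0 0 0 0 100" --pt "3.9 -2.7 0 0 0 0 100" --pt "3.9 -2.7 0 0 0 0 100" --pt "3.9 -2.8 0 0 0 0 100" --pt "3.8 -2.7 0 0 0 0 100"

```text
time: 24.32
tcp_pos: [0.4136, 0.1266, 0.1665]
tool_rot: [[-0.0, 1.0, 0.0], [1.0, 0.0, 0.0], [0.0, 0.0, -1.0]]
wrist_force: [1.3, 0.0, -0.5]
gripper_width: 1.001
```

Emit:
step_arm --pt "3.8 -2.7 0 0 0 0 100" --pt "0 0 0 0 0 0.17 100" --pt "0 0 0 0 0 0.17 100" --pt "0 0 0 0 0 0.17 100" --pt "0 0 0 0 0 0.17 100"

```text
time: 24.95
tcp_pos: [0.3876, 0.1634, 0.1664]
tool_rot: [[0.633, 0.774, 0.0], [0.774, -0.633, 0.0], [0.0, 0.0, -1.0]]
wrist_force: [-0.1, 0.3, -0.3]
gripper_width: 1.003
```

Emit:
step_arm --pt "0 0 0 0 0 0.17 100" --pt "0 0 0 0 0 0.17 100" --pt "0 0 0 0 0 0.17 100" --pt "0 0 0 0 0 0.18 100" --pt "0 0 0 0 0 0 100"

```text
time: 25.58
tcp_pos: [0.3875, 0.1635, 0.1664]
tool_rot: [[0.98, 0.2, 0.0], [0.2, -0.98, 0.0], [0.0, 0.0, -1.0]]
wrist_force: [-0.2, -1.0, -0.2]
gripper_width: 0.996
```

```bash
python3 - <<'E'
from h import *
im,c,s=snap("wrist","w11");print(s["time"],s["tcp_pos"],s["tool_rot"].round(3).tolist(),s["joint_positions"].round(2))
E
```

```text
25.575 [0.38754252 0.16350014 0.16637925] [[0.98, 0.2, 0.0], [0.2, -0.98, 0.0], [0.0, 0.0, -1.0]] [-0.57  0.17  0.11  2.18 -0.02  0.79 -1.82]
```

View pics/w11.png

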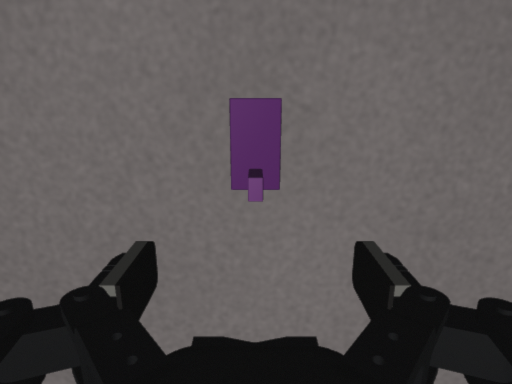

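```bash
python3 - <<'E'
from m import *
im,c=load("w11")
print(ray(c,(255.7,189.8),.04)); print([ray(c,p,.006).round(4).tolist() for p in [(230,98.5),(281,98.5),(231.5,189),(280.5,189)]])
E
```

```text
[0.38682829 0.16141554 0.04      ]
[[0.4505, 0.1962, 0.006], [0.459, 0.1547, 0.006], [0.3739, 0.1808, 0.006], [0.3827, 0.1378, 0.006]]
```

Emit:
step_arm --pt "0 0.18 4 0 0 0 100" --pt "0 0 4 0 0 0 60" --pt "0 0 4 0 0 0 60" --pt "0 0 1.5 0 0 0 60" --pt "0 0 0 0 0 0 60" --force 60

```text
time: 26.25
tcp_pos: [0.3877, 0.1615, 0.0311]
tool_rot: [[0.98, 0.201, -0.001], [0.201, -0.98, -0.001], [-0.001, 0.0, -1.0]]
wrist_force: [0.5, -0.7, 1.0]
gripper_width: 0.602
```

Emit:
step_arm --pt "0 0 0 0 0 0 30" --pt "0 0 0 0 0 0 0" --pt "0 0 0 0 0 0 0" --pt "0 0 0 0 0 0 0"

```text
time: 26.75
tcp_pos: [0.3885, 0.1621, 0.0324]
tool_rot: [[0.98, 0.2, 0.001], [0.2, -0.98, 0.001], [0.002, -0.001, -1.0]]
wrist_force: [-3.2, -2.0, 17.4]
gripper_width: 0.128
```

Emit:
step_arm --pt "0 0 -2 0 0 0 0" --pt "0 0 -3 0 0 0.118 0" --pt "3 -0.9 0 0 0 0 0" --pt "3 -0.9 0 0 0 0 0" --pt "3 -0.9 0 0 0 0 0"

```text
time: 27.38
tcp_pos: [0.4765, 0.1966, 0.0821]
tool_rot: [[0.997, 0.083, 0.001], [0.083, -0.997, 0.001], [0.001, -0.0, -1.0]]
wrist_force: [0.7, -0.2, 0.4]
gripper_width: 0.131
```

Emit:
step_arm --pt "3 -0.9 0 0 0 0 0" --pt "3 -0.9 0 0 0 0 0" --pt "0 0 0 0 0 0 0" --pt "0 0 0 0 0 0 0"

```text
time: 27.88
tcp_pos: [0.5331, 0.2187, 0.0814]
tool_rot: [[0.997, 0.083, -0.0], [0.083, -0.997, -0.0], [-0.0, 0.0, -1.0]]
wrist_force: [0.1, 0.1, -0.4]
gripper_width: 0.126
```

```bash
python3 - <<'E'
from h import *
im,c,s=snap("wrist","w12");print(s["time"],s["tcp_pos"],s["tool_rot"].round(3).tolist(),s["gripper_width"])
E
```

```text
27.875 [0.5331336  0.21872842 0.08143517] [[0.997, 0.083, -0.0], [0.083, -0.997, -0.0], [-0.0, 0.0, -1.0]] 0.12574846925310512
```

View pics/w12.png

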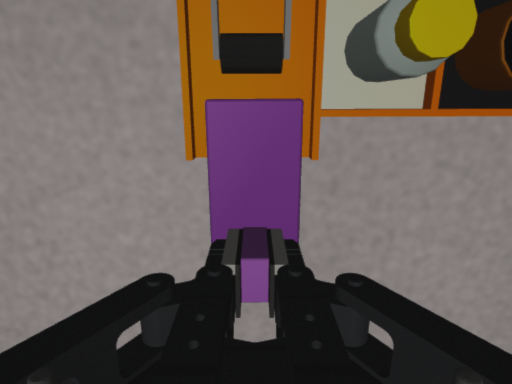

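Emit:
step_arm --pt "0 -0.05 2 0 0 0 0" --pt "0 0 1.5 0 0 0 0" --pt "0 0 0.7 0 0 0 0" --pt "0 0 0.25 0 0 0 0" --pt "0 0 0 0 0 0 0"

```text
time: 28.55
tcp_pos: [0.5337, 0.2194, 0.0369]
tool_rot: [[0.997, 0.083, 0.0], [0.083, -0.997, -0.0], [0.0, 0.0, -1.0]]
wrist_force: [1.1, -0.6, -1.0]
gripper_width: 0.126
```

```bash
python3 - <<'E'
from h import *
s=get_state();print(s["time"],s["tcp_pos"],s["wrist_force"])
R=np.array([[.9966,-.0828],[.0828,.9966]]);print(R.T@(s["tcp_pos"][:2]-[.6321,.1616]))
snap("side","d13")
E
```

```text
28.55 [0.53374355 0.21935603 0.03685237] [ 1.10358144 -0.56464309 -0.95082779]
[-0.09323984  0.06570358]
```

Emit:
step_arm --pt "0.5 0 0.08 0 0 0 0" --pt "0.7 0 0 0 0 0 0" --pt "0.7 0 0 0 0 0 0" --pt "0.5 0 0 0 0 0 0" --pt "0.5 0 0 0 0 0 0"

```text
time: 29.22
tcp_pos: [0.5626, 0.2222, 0.0365]
tool_rot: [[0.997, 0.083, -0.001], [0.083, -0.997, 0.0], [-0.001, -0.0, -1.0]]
wrist_force: [-7.9, -1.6, 10.9]
gripper_width: 0.131
```

Emit:
step_arm --pt "0.5 0 0 0 0 0 0" --pt "0.6 0 0 0 0 0 0" --pt "0.6 0 0 0 0 0 0" --pt "0.5 0 0 0 0 0 0" --pt "0 0 0 0 0 0 0"

```text
time: 29.85
tcp_pos: [0.5852, 0.224, 0.0365]
tool_rot: [[0.997, 0.083, 0.001], [0.083, -0.997, 0.001], [0.001, -0.001, -1.0]]
wrist_force: [-0.5, 1.4, 6.0]
gripper_width: 0.127
```

```bash
python3 - <<'E'
from h import *
im,c,s=snap("wrist","w14")
R=np.array([[.9966,-.0828],[.0828,.9966]]);print(s["time"],s["tcp_pos"],s["wrist_force"],R.T@(s["tcp_pos"][:2]-[.6321,.1616]))
E
```

```text
29.85 [0.58521302 0.22400423 0.0365044 ] [-0.50655369  1.36265625  5.99122627] [-0.04156049  0.0660743 ]
```

View pics/w14.png

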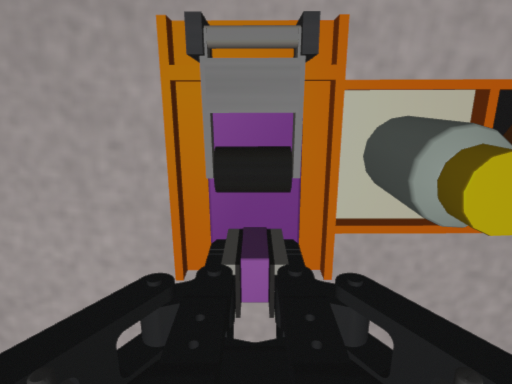

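Emit:
step_arm --pt "0 0 0 0 0 0 30" --pt "0 0 0 0 0 0 50" --pt "0 0 0 0 0 0 50" --pt "0 0 0 0 0 0 50"

```text
time: 30.4
tcp_pos: [0.5844, 0.2236, 0.0359]
tool_rot: [[0.997, 0.083, -0.0], [0.083, -0.997, -0.0], [-0.0, 0.0, -1.0]]
wrist_force: [0.4, -0.8, 0.5]
gripper_width: 0.502
```

Emit:
step_arm --pt "0 0 -2 0 0 0 50" --pt "0 0 -4 0 0 0 50" --pt "0 0 -5 0 0 0 50" --pt "-5 0 -5 0 0 0 50" --pt "-5 0 -4 0 0 0 50"

```text
time: 31.02
tcp_pos: [0.4909, 0.2157, 0.232]
tool_rot: [[0.997, 0.082, 0.002], [0.082, -0.997, 0.001], [0.002, -0.001, -1.0]]
wrist_force: [0.5, 1.4, 1.9]
gripper_width: 0.501
```

Emit:
step_arm --pt "-2 2 -2 0 0 0 50" --pt "-2 4 0 0 0 0 50" --pt "0 4 0 0 0 0 50" --pt "0 0 0 0 0 0 50"

```text
time: 31.52
tcp_pos: [0.4604, 0.1104, 0.2508]
tool_rot: [[0.997, 0.079, 0.002], [0.079, -0.997, 0.001], [0.002, -0.0, -1.0]]
wrist_force: [1.2, 1.1, 0.5]
gripper_width: 0.504
```

```bash
python3 - <<'E'
from h import *
im,c,s=snap("wrist","w15");print(s["time"],s["tcp_pos"])
a,_,_=snap("scene","s15");b,_,_=snap("side","d15")
o=np.hstack([cv2.resize(a[100:260,50:420],None,fx=2,fy=2)])
cv2.imwrite("pics/s15c.png",o[:,:,::-1]);cv2.imwrite("pics/d15c.png",cv2.resize(b[90:350,170:340],None,fx=2.2,fy=2.2)[:,:,::-1])
E
```

```text
31.525 [0.46036893 0.11039594 0.25077612]
```

View pics/w15.png

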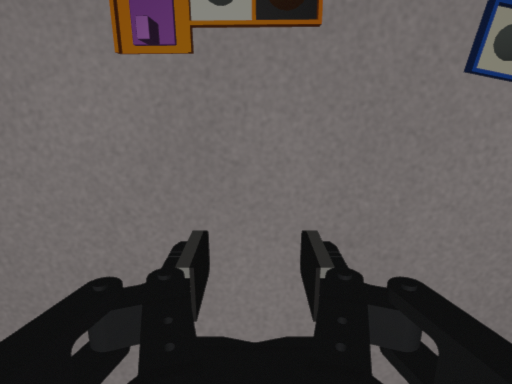

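View pics/s15c.png

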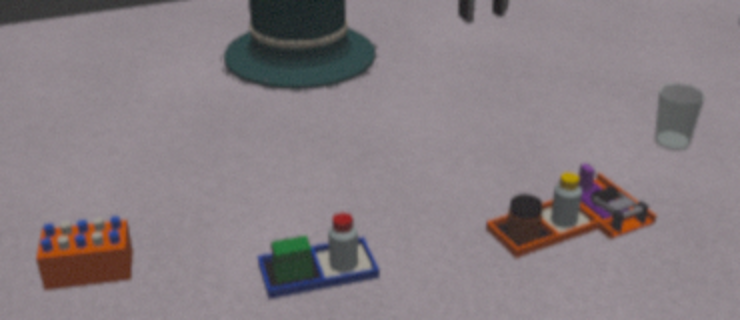

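View pics/d15c.png

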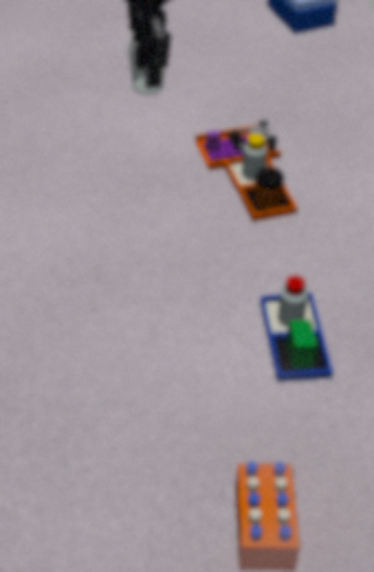

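Emit:
step_arm --pt "4 2 -1 0 0 0 50" --pt "4 2 -1 0 0 0 50" --pt "4 2 -1 0 0 0 50" --pt "4 2 0 0 0 0 50" --pt "0 0 0 0 0 0 50"

```text
time: 32.3
tcp_pos: [0.6279, 0.046, 0.2784]
tool_rot: [[0.997, 0.082, -0.001], [0.082, -0.997, -0.001], [-0.001, 0.001, -1.0]]
wrist_force: [-0.6, -0.3, -0.1]
gripper_width: 0.499
```

```bash
python3 - <<'E'
from h import *
im,c,s=snap("wrist","w16");print(s["time"],s["tcp_pos"])
E
```

```text
32.3 [0.62793601 0.04604218 0.27842486]
```

View pics/w16.png

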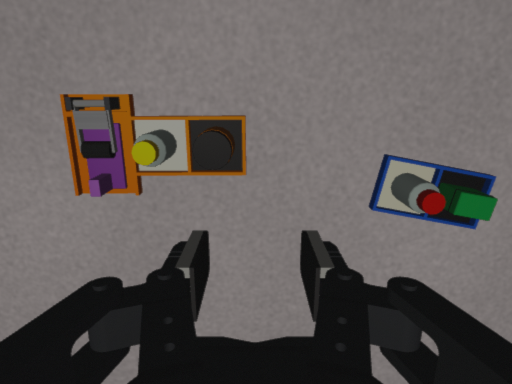

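```bash
python3 - <<'E'
from m import *
im,c=load("w16")
def rel(p,o,yaw):
    R=cv2.Rodrigues(np.array([0,0,yaw],float))[0][:2,:2];return (R.T@(np.array(p)-o)*1000).round(1)
O=np.array([.6321,.1616]);B=np.array([.6017,-.1778])
bl=lambda k,z: ray(c,max(blobs(mask(im,k)),key=lambda b:b[0])[2],z)[:2]
print("yel",rel(bl("yellow",.074),O,.083),"want 0,-4");print("red",rel(bl("red",.074),B,-.106),"want 0,33")
g=cv2.inRange(cv2.cvtColor(im,cv2.COLOR_RGB2HSV),(50,120,75),(75,255,255));b=max(blobs(g),key=lambda b:b[0]);print(b,"green",rel(ray(c,b[2],.049)[:2],B,-.106),"want 0,-33")
cv2.imwrite("pics/w16c.png",cv2.resize(im[85:205,50:260,::-1],None,fx=3.7,fy=3.7))
E
```

```text
yel [ 1.8 -4.1] want 0,-4
red [ 0.8 33.5] want 0,33
(840, (454, 193, 43, 28), array([474.9, 206. ])) green [  1.  -29.4] want 0,-33
```

View pics/w16c.png

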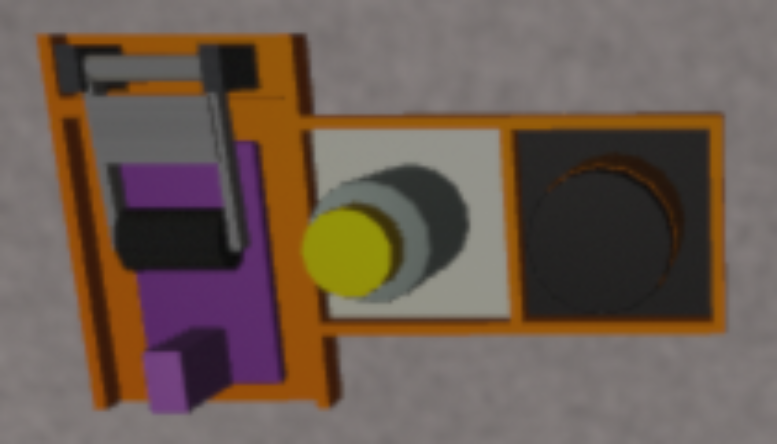

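```bash
python3 - <<'E'
from m import *
im,c=load("w16");O=np.array([.6321,.1616]);R=cv2.Rodrigues(np.array([0,0,.083]))[0][:2,:2]
f=lambda u,v,z:(R.T@(ray(c,(50+u/3.7,85+v/3.7),z)[:2]-O)*1000).round(1)
print("jar",f(600,242,.054),"plate lead/rear right corner",f(254,142,.01),f(283,380,.01),"rear left tab",f(166,382,.044))
E
```

```text
jar [  1.2 -70.9] plate lead/rear right corner [26.3 43.2] [-51.8  42.3] rear left tab [-43.1  64.3]
```

```bash
python3 - <<'E'
from h import *
s=get_state();print(s["time"],s["wrist_force"],abs(s["qvel"]).max());print(job.finish_job())
E
```

```text
32.35 [-0.40234336  0.52320066 -0.42506578] 0.03906315728093137
the job is handed in; nothing more can be done
None
```

I made up both kits, slid the tag plate under the clip arm, and handed the job in at 32.4 s of the 122 s limit. The gripper was open and clear of everything.

My last wrist-camera check, in tray coordinates (mm), found every item close to its target and inside the limits:

| Item | Measured (x, y) | Target (x, y) |
|---|---|---|
| Yellow bottle | 1.8, -4.1 | 0, -4 |
| Red bottle | 0.8, 33.5 | 0, 33 |
| Green case | 1.0, -29.4 | 0, -33 |
| Amber jar | 1.2, -70.9 | 0, -70 |
| Tag plate centre | about -13, 65 | x between -29 and 0, y 66 |

- **Tag plate:** it lies flat with the tab at the open front and the roller up on it. Its leading edge is about 9 mm short of the stop.
- **Upright:** the scene and side views showed all four items standing upright.
- **Bystanders:** the beaker and tube rack looked untouched in the pictures; I did not measure their positions again at the end.
- **Clip force:** I could not measure how hard the clip presses on the plate; I only saw the roller resting on it.

None of the checks failed or disagreed.

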